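Monthly test of the coffee corner's residual-current switch

TASK

Do the monthly test of the safety switch on the power box: press the yellow test button so that the blue switch lever drops, then lift the lever back up until it stays up by itself. Let go of everything at the end, and leave the other things on the shelf undisturbed.

Things in the scene. Friction and masses are not known exactly. Their poses are not given: they have to be found in the camera images.
- power_box: Light grey power box screwed to the shelf, does not move, 200 deep (x) x 260 wide (y) x 103 mm high. Origin: centre of its underside; x to its high back, z up. Its top is a panel sloping at 0.30 rad, from 50 mm high at the front edge (x = -100 mm) up to 103 mm at x = +70 mm, then a flat top to the back. A grey socket cap, 54 mm square, 9 mm proud, lies 88 mm to each side of the panel's middle.
- test_top (a point): Centre of the top of the round yellow test button, 14 mm across, standing 9 mm out of the switch's white front when not pressed. Its z axis points square out of the sloping panel, x up the slope, y to the left along the panel. Press along -z. The lever's nearest edge is 24 mm to the left (+y) of the button's centre.
- rcd_test (a joint): Travel of the test button in m: 0 out, 0.006 fully in. Springs back when let go. It releases the lever at about 0.003; pressing it fully in takes less than 5 N. It dips by itself and clicks out again as the lever is lifted past its catch.
- switch_front (a point): Middle of the safety switch's white front, a plate 45 mm up the slope x 72 mm wide, 3 mm proud in the panel's middle. Axes as the box's (not tilted). Along the slope frame of test_top (x up the slope, y left), the button lies at (0, -23) mm from here, the lever's turning axis at (0, +13) mm and 14 mm deep. The panel is bare for 70 mm down the slope from here.
- lever_grip (a point): Middle of the end bar of the blue switch lever (bar 10 mm thick, 24 mm wide along y; lever 7 mm thick below it). Moves with the lever: z runs outwards along it, y to the left. The lever turns about a line along y, 32 mm from here along -z, 14 mm under the white front. The bar's top is 19 mm out of the front when up, 21 when dropped, 23 midway; its ends of travel are 26 mm apart.
- rcd_lever (a joint): Angle of the lever in rad: 0 = up (on), resting on its catch, leaning 0.5 rad up the slope from square; 0.85 = dropped (off), leaning 0.35 rad down the slope. A spring pulls it down whenever it is not caught. Lifted with some 3 to 6 N at the bar, it is caught once it passes about -0.02; its upper stop is at -0.12. It is up at the start.
- mug: Red enamel mug with a dark rim, 84 mm across, 80 mm high, handle at +y. Origin: centre of its underside.
- sugar_jar: Round clear glass jar of sugar cubes with a steel lid and knob, 90 mm across, 124 mm high. Origin: centre of its underside.
- dripper: White ceramic coffee dripper standing on its matching base, one piece, 116 mm across, 113 mm high, handle at +y. Origin: centre of its underside.
- stirrer_dispenser: Black and clear push dispenser full of brown plastic stirrers, 124 deep x 168 wide x 172 mm high, steel push bar at its front (-x). Origin: underside, middle of the body.
- canister: Round steel coffee canister with a wooden lid, 102 mm across, 116 mm high. Origin: centre of its underside.
- spoon: Steel spoon lying flat, 160 mm long along its x. Origin: its middle, on the shelf.

How it is judged (in metres and radians):
On the way, in this order (a step that is already met when the one before it is completed fails the run):
1. the test button is pressed in while the lever is still up or just starting to fall (value of joint rcd_test above 0.0005 m and value of joint rcd_lever below 0.5 rad).
2. with the button pressed, the lever has dropped (value of joint rcd_test above 0.001 m and value of joint rcd_lever above 0.6 rad).
At the end, for the whole second after the job is handed in: After the button has dropped the lever, the lever is up again (within 0.12 rad of where it rests on its catch, at rest), the test button is out again (within 1 mm) and nothing is touched (value of joint rcd_lever below 0.12 rad and velocity of joint rcd_lever below 0.1 rad/s and value of joint rcd_test below 0.001 m).
It fails at once if the mug, sugar jar, dripper, stirrer dispenser, canister or spoon is shoved by more than 30 mm or knocked over (distance of any of mug, sugar_jar, dripper, stirrer_dispenser, canister, spoon from where it was at the start of the episode above 0.03 m or angle between any of mug, sugar_jar, dripper, stirrer_dispenser, canister's own z axis and vertical above 0.5 rad).
It also fails if it takes over 38 s, if anything falls off the work surface, if the arm or the gripper's body presses on something with over 40 N, if the wrist force passes 120 N, or if a joint passes its speed limit or range.

ROBOT

A 7-joint arm with a two-finger parallel gripper is mounted at the origin on the work surface. World frame = base frame: x ahead of the robot, y to its left, z up, the work surface at z = 0. Lengths are in mm, angles in rad, forces in N, time in s.
With the tool pointing down it reaches from about 350 to 900 mm from the base axis. Payload 19.9 kg.
Tool frame: the origin (TCP) lies at the very end of the fingers, on their centre line; the grasp point (between the pads) lies 19 mm behind it; z points along the fingers, x is the direction in which the jaws open and shut, and the axes are right-handed (so a half turn about z gives the same grasp; the last joint's range is limited). The gripper opens to 85 mm and grips with 20 to 120 N. Pads are 22 mm wide; open, the fingers measure 114 mm over their backs; the gripper's body (76 mm by 85 mm) begins 54 mm behind the grasp point. The pads swing forward as they close: fully open they stand 13 mm farther back than shut.
Start: joints at [-1.25, 0.417, -0.01, 1.614, 0.005, 1.111, -0.053], TCP at [221.797, 584.301, 231.26] pointing down, gripper open.
Joint ranges: [-2.81, 2.81], [-0.39, 2.02], [-1.27, 1.25], [0.06, 2.57], [-1.19, 4.33], [0.19, 2], [-2.82, 2.82]. Speed limits (rad/s): [1.89, 1.89, 2.39, 2.39, 3.01, 3.01, 3.01].

INTERFACE

Orientations are given as a unit quaternion [w, x, y, z].
In Python, from cell import * gives the robot as it stands. The module is installed in compiled form; this text tells all that it offers.
- The arm moves only by the shell command python3 -m inch 'ROWS'. ROWS is JSON, a list of rows, each a list of 5 numbers: the closure, from 0 (fully open) to 1 (shut), then the shift along the tool's x, y, z in mm, then the turn about the tool's z in units of 8 degrees (1.0 is 8 degrees). In form: [[hand, x, y, z, yaw], ...]. A call has 1 to 8 rows; each row shifts and turns the commanded pose from where the row before left it, along the tool's axes as they then stand; what a row does not reach is not made up. A row lasts 1/8 s, in which the tool goes at most 62.5 mm and 10.7 degrees, less where a joint would pass 70% of its speed; a pose out of reach is approached as far as the arm can. A call with a gripper value outside its range is refused whole. The fingers move at their own pace and stop on an object; the grip force is fixed at half the most. Time passes only in rows, so rows that do not move let the fingers close. It gives the time, the measured TCP pose, the force and the opening at its end, in the units of the state.
- sense(): the state, without advancing time (a new reading comes with each control period).
- snapshot(name): name is "scene" or "side" or "wrist"; returns a dict with "image" (400x640x3 uint8, red, green, blue), "K" (3x3 intrinsics, pixels), "dist" ([k1, k2, p1, p2, k3] as OpenCV has them; the pictures are not rectified), "xyz" and "rotation" of the camera in the world. Camera axes: x right, y down, z forward; pixel columns grow to the right and rows downward; lengths in mm; the calibration is good to about 2 mm. A picture is of the moment at which its call begins. There is no depth.
- job_done(): hands the job in, once; it reports no verdict.
The state is a dict: "time": time; "qpos": joint angles; "qvel": joint speeds; "effort": joint torques, N m; "eef_pos": TCP position; "eef_rot": TCP orientation; "force": force on the tool from outside, world axes, zero at the start; "moment": the same for the moment, N m; "gripper_width": opening from 0.0 (shut) to 1.0 (fully open).
Only numpy, scipy, OpenCV 4.12 (cv2) and the standard library are available. Lean on these libraries where they do the work, as an engineer would, in place of code of your own. Each camera call takes 0.05 s, during which the arm holds its last target. There are 200 camera calls.

## Working session

There is one attempt and no reset: what is moved stays moved. The work goes in short steps, Python scripts to look and compute and a shell command to move; the robot and the scene stay as the last step left them, time stands still between calls to the robot, and variables do not carry over. Pictures are saved under pics/ and viewed, about 8 in all and at most 12, crops included, and the job is handed in when it is done.

```bash
mkdir -p pics
cat > h.py <<'E'
from cell import *
import numpy as np, cv2, pickle
def snap(n,f):
    s=snapshot(n); pickle.dump(s,open(f'pics/{f}.pkl','wb')); cv2.imwrite(f'pics/{f}.png',s['image'][:,:,::-1]); return s
def crop(f,x0,y0,x1,y1,k,o):
    im=cv2.imread(f'pics/{f}.png')[y0:y1,x0:x1]; cv2.imwrite(f'pics/{o}.png',cv2.resize(im,None,fx=k,fy=k,interpolation=cv2.INTER_CUBIC))
def ray(s,uv):
    p=cv2.undistortPoints(np.array([[uv]],float),np.array(s['K']),np.array(s['dist']))[0,0]
    d=np.array(s['rotation'])@[p[0],p[1],1]; return np.array(s['xyz']),d/np.linalg.norm(d)
def tri(L):
    A=0;b=0
    for s,uv in L:
        o,d=ray(s,uv);P=np.eye(3)-np.outer(d,d);A=A+P;b=b+P@o
    x=np.linalg.solve(A,b)
    return x,[np.linalg.norm((np.eye(3)-np.outer(d,d))@(x-o)) for o,d in (ray(s,uv) for s,uv in L)]
def proj(s,X):
    R=np.array(s['rotation']);t=-R.T@np.array(s['xyz'])
    return cv2.projectPoints(np.atleast_2d(np.array(X,float)),cv2.Rodrigues(R.T)[0],t,np.array(s['K']),np.array(s['dist']))[0][:,0]
def ld(f): return pickle.load(open(f'pics/{f}.pkl','rb'))
E
python3 - <<'E'
from h import *
a=snap('scene','a');b=snap('side','b')
cv2.imwrite('pics/ab.png',np.vstack([a['image'],b['image']])[:,:,::-1][:, :])
for s in(a,b):print(s['K'],s['xyz'],np.round(s['rotation'],3))
print(sense())
E
```

```text
[[377.47083356   0.         315.4053564 ]
 [  0.         377.47083356 198.521981  ]
 [  0.           0.           1.        ]] [1334.15760559  742.93869598  758.14250793] [-0.182  0.334  0.812 -0.443]
[[478.70210385   0.         313.95331612]
 [  0.         478.70210385 190.54696991]
 [  0.           0.           1.        ]] [ 1179.42834155 -1382.40977349  1305.53975004] [-0.424  0.886  0.168 -0.085]
{'time': 0.1, 'qpos': array([-1.24949704,  0.41791989, -0.01030342,  1.6140993 ,  0.00469031,
        1.11071559, -0.05299788]), 'qvel': array([-0.00037577, -0.0018576 , -0.00097255, -0.00225427, -0.00100881,
       -0.00091328, -0.00047278]), 'effort': array([ 7.83270789e-04, -8.65814137e+01,  6.80451002e-01, -4.35639775e+01,
        1.91681657e-02,  4.80835384e-03, -7.53996801e-05]), 'eef_pos': array([221.70298406, 584.02320915, 230.7255025 ]), 'eef_rot': array([ 3.48783626e-04,  8.23069419e-01,  5.67940506e-01, -4.36991666e-04]), 'force': array([0.27108455, 0.57628581, 0.36504635]), 'moment': array([-0.02322892, -0.01701766, -0.02719447]), 'gripper_width': 0.9982927384167728}
```

View pics/a.png

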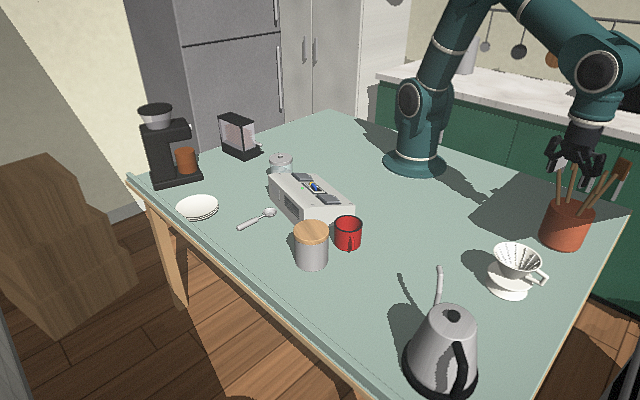

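View pics/b.png

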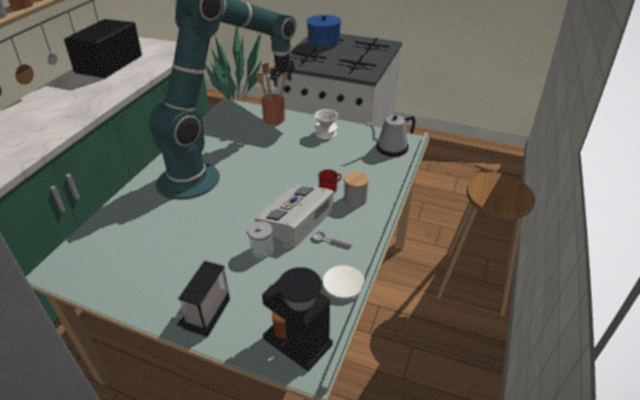

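The scene view shows the box around (310,198) and the side view around (295,215). The mug is next to its +y end and the jar next to its -y end. The camera rotation is a quaternion, so I'll convert it in the helper and enlarge both views.

```bash
python3 - <<'E'
s=open('h.py').read()
s=s.replace("np.array(s['rotation'])","RR(s)")
s=s.replace("def snap(","from scipy.spatial.transform import Rotation as Ro\ndef RR(s): return Ro.from_quat(s['rotation'],scalar_first=True).as_matrix()\ndef snap(",1)
open('h.py','w').write(s)
E
python3 - <<'E'
from h import *
crop('a',255,145,375,245,6,'ac');crop('b',240,165,350,265,6,'bc')
a=cv2.imread('pics/ac.png');b=cv2.imread('pics/bc.png')
E
```

```text
(no output)
```

View pics/ac.png

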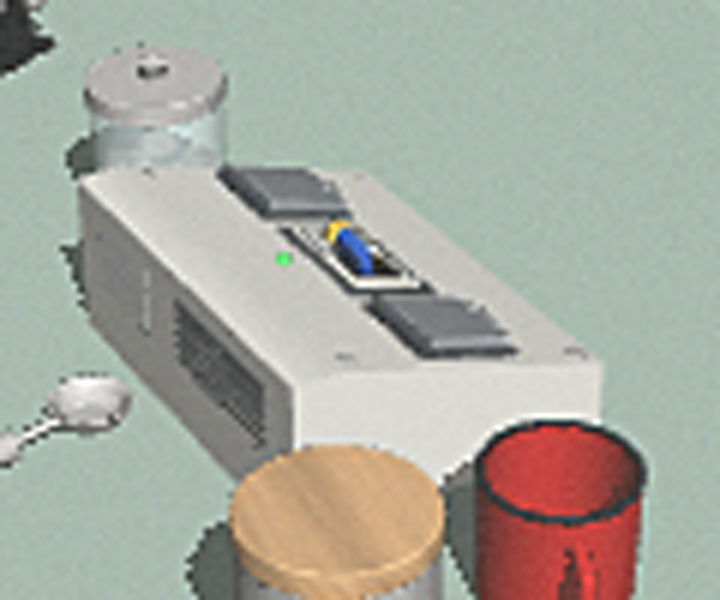

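View pics/bc.png

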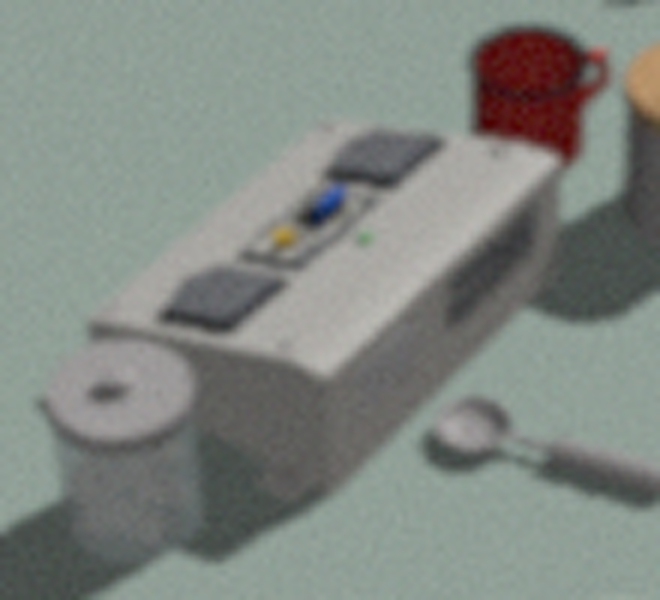

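Views 3 and 4: in the ac crop the back top corners are at (80,180) and (293,383), and the front ones at (370,175) and (600,362). In bc the corners are at (327,378), (560,158), (92,328) and (325,125). The button top is at ac (338,230) and bc (285,236). I'll fit the box's x, y and yaw.

```bash
cat >> h.py <<'E'
def uc(x0,y0,k,p): return [x0+(p[0]+.5)/k-.5,y0+(p[1]+.5)/k-.5]
th=.30
sx=np.array([np.cos(th),0,np.sin(th)]);sz=np.array([-np.sin(th),0,np.cos(th)])
E
python3 - <<'E'
from h import *
from scipy.optimize import least_squares
a,b=ld('a'),ld('b')
P={'b-':(100,-130,103),'b+':(100,130,103),'f-':(-100,-130,50),'f+':(-100,130,50),'bb':(100,-130,0)}
O=[(a,'b-',uc(255,145,6,(80,180))),(a,'b+',uc(255,145,6,(293,383))),(a,'f-',uc(255,145,6,(370,175))),(a,'f+',uc(255,145,6,(600,362))),
(b,'b-',uc(240,165,6,(327,378))),(b,'b+',uc(240,165,6,(560,158))),(b,'f-',uc(240,165,6,(92,328))),(b,'f+',uc(240,165,6,(325,125))),(b,'bb',uc(240,165,6,(325,492)))]
T=lambda p,X:Ro.from_euler('z',p[2]).apply(X)+[p[0],p[1],0]
f=lambda p:np.concatenate([proj(s,T(p,P[k]))[0]-uv for s,k,uv in O])
r=least_squares(f,[700,-100,0],loss='soft_l1');print(r.x,np.round(f(r.x).reshape(-1,2),1))
X,e=tri([(a,uc(255,145,6,(338,230))),(b,uc(240,165,6,(285,236)))]);print('button',X,e)
R=Ro.from_euler('z',r.x[2])
print('btn in box',R.inv().apply(X-[r.x[0],r.x[1],0]))
# approximate front middle assuming on panel middle
mid=np.array([-15,0,76.5]);sf=mid+3*sz
for s,o in((a,(255,145)),(b,(240,165))):
    for q in (sf,sf-23*np.array([0,1,0])+9*sz,sf+[0,13,0]-14*sz+32*(np.sin(.5)*sx+np.cos(.5)*sz)):
        print((proj(s,T(r.x,q))[0]-o)*6+2.5,T(r.x,q))
E
```

```text
[558.34866808 -67.5634629   -6.52389241] [[-0.6 -0.7]
 [-0.4  0.7]
 [-0.9 -0.8]
 [ 0.3 -0.1]
 [-0.5 -0.6]
 [ 0.  -0.3]
 [-1.2 -2.3]
 [ 0.  -1.8]
 [ 0.9  0.2]]
button [537.03502191 -85.17070888  83.76563517] [np.float64(1.0355789893099283), np.float64(1.035578989309983)]
btn in box [-16.50178555 -22.18057028  83.76563517]
[355.21159398 254.63558769] [542.92012252 -63.77627525  79.36600947]
[339.03791331 223.60200512] [534.85416402 -85.4791373   87.96403787]
[350.96780993 242.55775027] [556.2113203  -53.65289535  97.35342911]
[305.59452697 222.44952748] [542.92012252 -63.77627525  79.36600947]
[280.51665316 229.41222066] [534.85416402 -85.4791373   87.96403787]
[329.08042293 197.08196605] [556.2113203  -53.65289535  97.35342911]
```

```bash
cat >> h.py <<'E'
box=[558.35,-67.56,-6.5239+2*np.pi]
RB=Ro.from_euler('z',box[2])
def S(sl,y,n):  # slope-frame coords (mm) from switch_front -> world
    return RB.apply(np.array([-15,0,76.5])+3*sz+sl*sx+n*sz+np.array([0,y,0]))+[box[0],box[1],0]
def togo(t,yawdeg=None):
    s=sense();R=Ro.from_quat(s['eef_rot'],scalar_first=True)
    print('t',s['time'],'pos',s['eef_pos'].round(1),'F',s['force'].round(1),'w',s['gripper_width'])
    print('toolx',R.apply([1,0,0]).round(3),'tooly',R.apply([0,1,0]).round(3))
    print('target',t.round(1),'tool shift',R.inv().apply(t-s['eef_pos']).round(1))
E
python3 - <<'E'
from h import *
a,b=ld('a'),ld('b')
print('crock',tri([(a,(567,205)),(b,(273,100))]),'utensil',tri([(a,(628,165)),(b,(290,70))]))
togo(S(0,-25,60)); print(np.degrees(box[2]), RB.apply([1,0,0]))
E
```

```text
crock (array([146.27756508, 606.88436493, 129.84925672]), [np.float64(5.246944643968612), np.float64(5.246944643968861)]) utensil (array([206.48662545, 692.21198908, 296.43857143]), [np.float64(29.005495963938287), np.float64(29.005495963938515)])
t 0.1 pos [221.7 584.  230.7] F [0.3 0.6 0.4] w 0.9982927384167728
toolx [ 0.355  0.935 -0.001] tooly [ 0.935 -0.355  0.   ]
target [519.7 -83.8 136.7] tool shift [-518.5  515.6   94.7]
-13.791935965397782 [ 0.97116784 -0.23839677  0.        ]
```

```bash
python3 -m inch '[[0,0,40,0,-0.87],[1,-30,50,0,0],[1,-40,45,0,0],[1,-40,45,0,0],[1,-40,45,0,0],[1,-40,45,0,0],[1,-40,45,0,0],[1,-40,45,0,0]]'
python3 - <<'E'
from h import *
togo(S(0,-25,60))
E
```

```text
time: 1.1
eef_pos: [506.1, 229.7, 231.2]
eef_rot: [-0.0, 0.787, 0.617, -0.0]
force: [0.6, 1.2, 0.2]
gripper_width: -0.002
t 1.1 pos [506.1 229.7 231.2] F [0.6 1.2 0.2] w -0.0024085209595184195
toolx [ 0.239  0.971 -0.   ] tooly [ 0.971 -0.239 -0.   ]
target [519.7 -83.8 136.7] tool shift [-301.2   88.1   94.6]
```

```bash
python3 -m inch '[[1,-55,15,0,0],[1,-55,15,0,0],[1,-55,15,0,0],[1,-55,15,0,0],[1,-55,15,0,0],[1,-26,13,30,0],[1,0,0,30,0],[1,0,0,0,0]]'
python3 - <<'E'
from h import *
togo(S(0,-25,60))
w=snap('wrist','w')
for q in [(0,0,0),(0,-23,9),(32*np.sin(.5),13,32*np.cos(.5)-14)]: print(proj(w,S(*q)))
crop('w',120,0,520,400,1.5,'wc')
E
```

```text
time: 2.1
eef_pos: [517.7, -81.9, 169.7]
eef_rot: [-0.001, 0.787, 0.617, -0.002]
force: [0.3, 0.5, 0.4]
gripper_width: 0.001
t 2.1 pos [517.7 -81.9 169.7] F [0.3 0.5 0.4] w 0.0008836645630520933
toolx [ 0.239  0.971 -0.001] tooly [ 0.971 -0.239 -0.004]
target [519.7 -83.8 136.7] tool shift [-1.3  2.6 33. ]
[[344.78352003 225.83498618]]
[[313.87498198 226.67074015]]
[[365.16120032 248.85871585]]
```

View pics/w.png

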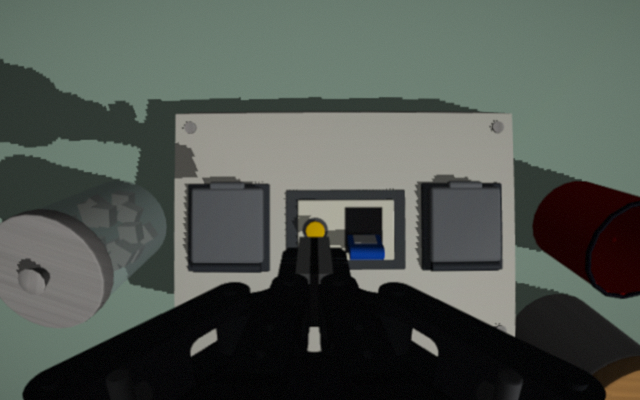

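The wrist view shows the button at (315,228), the white front centred at (347,230) and the lever bar at (367,254). All are within 2–4 px of the prediction, so I'll shift my switch estimate 2 mm up the slope and 1 mm to the left. The tip is over the button.

```bash
sed -i 's/    return RB.apply(np.array(\[-15,0,76.5\])+3\*sz+sl\*sx/    sl=sl+2;y=y+1\n&/' h.py
python3 - <<'E'
from h import *
togo(S(-2,-25,12));togo(S(-2,-25,6))
E
```

```text
t 2.15 pos [518.5 -81.7 171.1] F [-0.7 -0.3 -0.3] w 0.0012070651344394626
toolx [ 0.239  0.971 -0.001] tooly [ 0.971 -0.239 -0.002]
target [533.8 -86.2  90.8] tool shift [-0.7 16.  80.3]
t 2.15 pos [518.5 -81.7 171.1] F [-0.7 -0.3 -0.3] w 0.0012070651344394626
toolx [ 0.239  0.971 -0.001] tooly [ 0.971 -0.239 -0.002]
target [535.5 -86.7  85.1] tool shift [-0.7 17.8 86. ]
```

```bash
python3 -m inch '[[1,-0.7,17,40,0],[1,0,0,30,0],[1,0,0,5,0],[1,0,0,0,0],[1,0,0,2,0],[1,0,0,2,0],[1,0,0,0,0]]'
python3 - <<'E'
from h import *
togo(S(-2,-25,6))
w=snap('wrist','w2');crop('w2',270,170,430,290,5,'w2c')
E
```

```text
time: 3.02
eef_pos: [535.3, -86.5, 92.6]
eef_rot: [0.0, 0.787, 0.617, 0.0]
force: [0.2, 0.0, 0.0]
gripper_width: -0.001
t 3.025 pos [535.3 -86.5  92.6] F [0.2 0.  0. ] w -0.0010371571598245149
toolx [0.239 0.971 0.   ] tooly [ 0.971 -0.239  0.   ]
target [535.5 -86.7  85.1] tool shift [-0.1  0.2  7.5]
```

View pics/w2c.png

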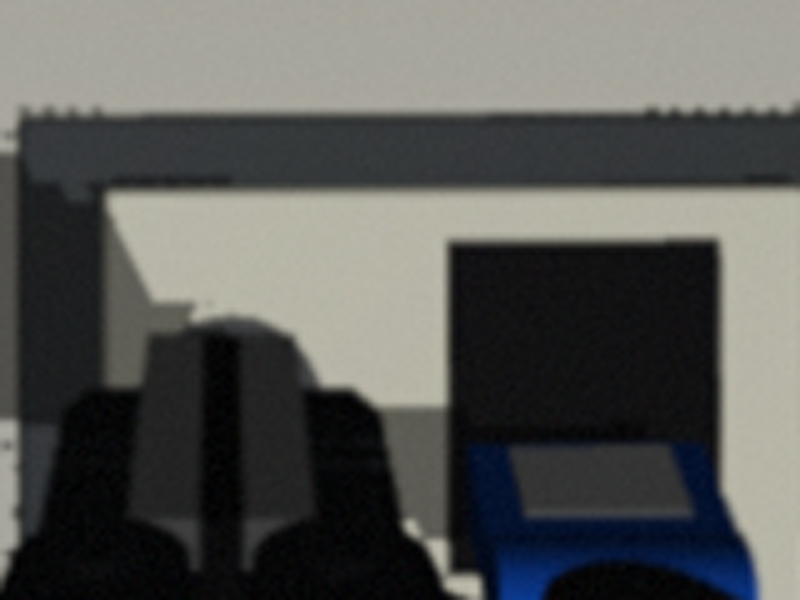

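In this crop the tip covers the button at (235,330). The lever is still up at (600,480), clear of the fingers. I'll press now.

```bash
python3 -m inch '[[1,0,0,2,0],[1,0,0,2,0],[1,0,0,0,0]]';python3 -m inch '[[1,0,0,2,0],[1,0,0,0,0],[1,0,0,0,0]]'
python3 - <<'E'
from h import *
togo(S(-2,-25,6))
w=snap('wrist','w3');crop('w3',270,170,430,290,5,'w3c')
E
```

```text
time: 3.45
eef_pos: [535.5, -86.7, 88.3]
eef_rot: [0.0, 0.787, 0.617, 0.0]
force: [0.6, 0.1, 2.3]
gripper_width: -0.003
time: 3.82
eef_pos: [535.2, -86.6, 86.3]
eef_rot: [-0.0, 0.787, 0.617, -0.0]
force: [1.1, -0.5, 2.7]
gripper_width: -0.0
t 3.825 pos [535.2 -86.6  86.3] F [ 1.1 -0.5  2.7] w -0.0004601810594499636
toolx [ 0.239  0.971 -0.   ] tooly [ 0.971 -0.239 -0.   ]
target [535.5 -86.7  85.1] tool shift [-0.   0.3  1.2]
```

View pics/w3c.png

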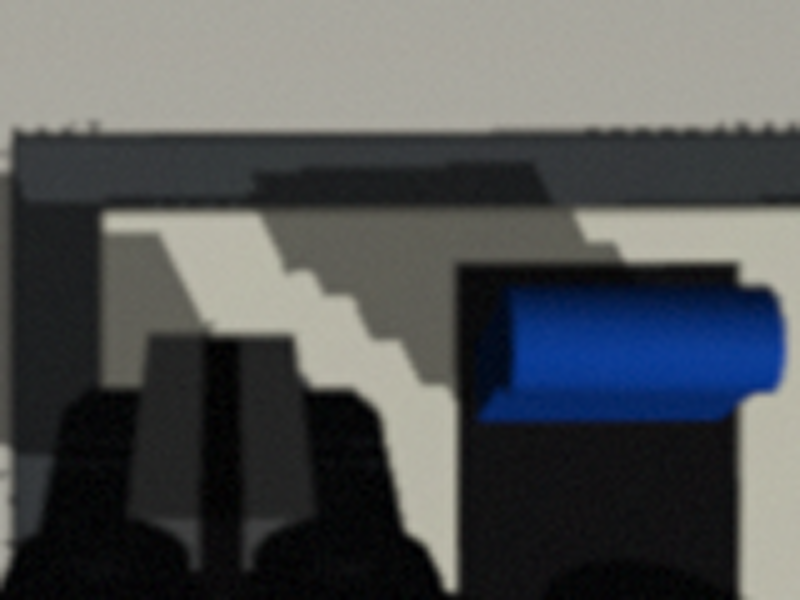

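The lever has dropped: the blue bar is now at (640,340) in the crop, at the downslope end of its slot, with 2.7 N on the button. I'll back off and move below the lever.

```bash
python3 -m inch '[[1,0,0,-20,0],[1,0,0,-30,0],[1,20,-25,0,0],[1,18,-20,0,0],[1,0,0,0,0]]'
python3 - <<'E'
from h import *
togo(S(-40,13,40));togo(S(-40,13,8));togo(S(17-19,13,8))
w=snap('wrist','w4')
E
```

```text
time: 4.5
eef_pos: [499.7, -37.5, 136.2]
eef_rot: [-0.0, 0.786, 0.618, -0.0]
force: [0.3, 0.6, -0.8]
gripper_width: 0.002
t 4.5 pos [499.7 -37.5 136.2] F [ 0.3  0.6 -0.8] w 0.0015916504994542592
toolx [0.237 0.972 0.   ] tooly [ 0.972 -0.237 -0.001]
target [499.5 -38.7 106.3] tool shift [-1.3  0.1 29.9]
t 4.5 pos [499.7 -37.5 136.2] F [ 0.3  0.6 -0.8] w 0.0015916504994542592
toolx [0.237 0.972 0.   ] tooly [ 0.972 -0.237 -0.001]
target [508.7 -41.   75.8] tool shift [-1.3  9.6 60.5]
t 4.5 pos [499.7 -37.5 136.2] F [ 0.3  0.6 -0.8] w 0.0015916504994542592
toolx [0.237 0.972 0.   ] tooly [ 0.972 -0.237 -0.001]
target [544.  -49.6  87. ] tool shift [-1.3 45.9 49.2]
```

View pics/w4.png

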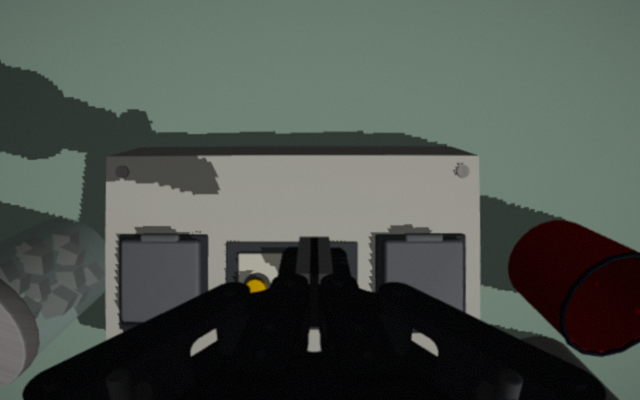

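```bash
python3 -m inch '[[1,-1.3,5,35,0],[1,0,4.6,20,0],[1,0,0,4,0],[1,0,0,0,0]]' && python3 -m inch '[[1,0,5.7,-1.8,0],[1,0,5.7,-1.8,0],[1,0,0,0,0]]' && python3 -m inch '[[1,0,5.7,-1.8,0],[1,0,5.7,-1.8,0],[1,0,0,0,0]]'
python3 - <<'E'
from h import *
togo(S(-2,13,8))
E
```

```text
time: 5.05
eef_pos: [509.8, -43.0, 77.6]
eef_rot: [0.0, 0.787, 0.617, -0.0]
force: [0.4, -0.2, 1.0]
gripper_width: 0.003
time: 5.42
eef_pos: [521.3, -45.3, 81.4]
eef_rot: [0.0, 0.787, 0.617, 0.0]
force: [-1.7, 0.3, 0.5]
gripper_width: -0.002
time: 5.8
eef_pos: [532.0, -48.0, 84.6]
eef_rot: [-0.0, 0.787, 0.617, -0.0]
force: [-2.9, 1.4, 2.9]
gripper_width: 0.003
t 5.8 pos [532.  -48.   84.6] F [-2.9  1.4  2.9] w 0.002775715432770789
toolx [ 0.239  0.971 -0.   ] tooly [ 0.971 -0.239 -0.   ]
target [544.  -49.6  87. ] tool shift [ 1.3 12.  -2.4]
```

Contact is at 3–4 N, which is the spring. I'll continue up the slope in small steps.

```bash
python3 -m inch '[[1,0.5,4,-1.2,0],[1,0.5,4,-1.2,0],[1,0,0,0,0]]' && python3 -m inch '[[1,0,2,-0.6,0],[1,0,0,0,0]]' && python3 -m inch '[[1,0,2,-0.6,0],[1,0,0,0,0]]'
python3 - <<'E'
from h import *
togo(S(-2,13,8))
w=snap('wrist','w5');crop('w5',220,140,420,290,4,'w5c')
E
```

```text
time: 6.18
eef_pos: [540.4, -49.0, 87.1]
eef_rot: [0.0, 0.787, 0.617, 0.0]
force: [0.5, 0.6, 0.5]
gripper_width: -0.002
time: 6.42
eef_pos: [541.9, -49.4, 87.6]
eef_rot: [0.0, 0.787, 0.617, 0.0]
force: [0.4, 0.4, -0.7]
gripper_width: 0.002
time: 6.68
eef_pos: [543.7, -49.8, 88.1]
eef_rot: [0.0, 0.787, 0.617, -0.0]
force: [-1.1, 0.5, -0.5]
gripper_width: -0.0
t 6.675 pos [543.7 -49.8  88.1] F [-1.1  0.5 -0.5] w -0.00038051255947703393
toolx [ 0.239  0.971 -0.   ] tooly [ 0.971 -0.239 -0.   ]
target [544.  -49.6  87. ] tool shift [0.3 0.2 1.1]
```

```bash
python3 -m inch '[[1,0,-10,3,0],[1,0,-19,5.7,0],[1,0,0,-25,0],[1,0,-10,-40,0],[1,0,0,0,0]]'
python3 - <<'E'
from h import *
togo(S(-40,13,60))
w=snap('wrist','w6');a=snap('side','b6');crop('b6',240,165,350,265,4,'b6c');c=snap('scene','a6');crop('a6',255,145,375,245,4,'a6c')
ims=[cv2.resize(cv2.imread(f'pics/{n}.png'),(400,300)) for n in('a6c','b6c')]
cv2.imwrite('pics/c6.png',np.vstack([np.hstack(ims),cv2.resize(w['image'][150:375,20:620,::-1],(800,300))]))
E
```

```text
time: 7.35
eef_pos: [506.3, -40.3, 146.7]
eef_rot: [0.001, 0.787, 0.617, 0.002]
force: [0.8, -0.0, -0.6]
gripper_width: 0.0
t 7.35 pos [506.3 -40.3 146.7] F [ 0.8 -0.  -0.6] w 0.00011661169228808683
toolx [0.239 0.971 0.002] tooly [ 0.971 -0.239  0.004]
target [493.8 -37.3 125.5] tool shift [ -0.1 -13.   21.2]
```

View pics/c6.png

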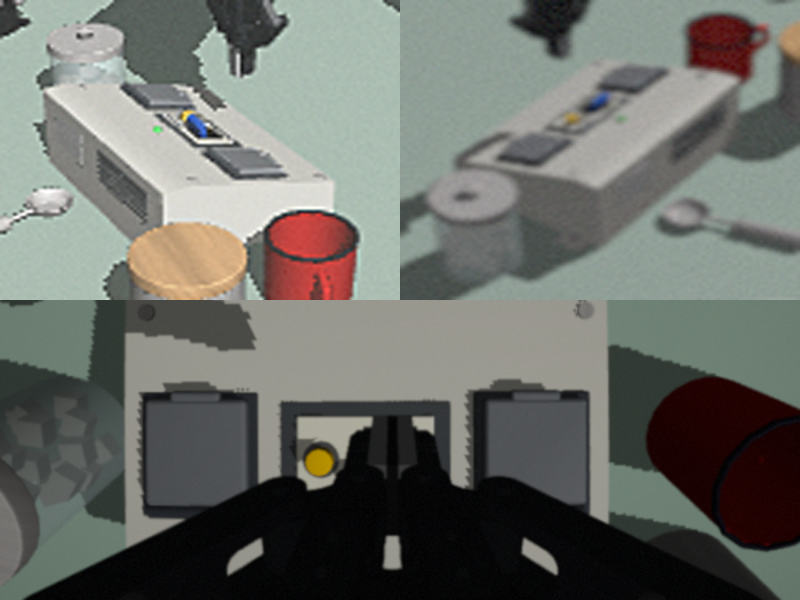

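The composite shows the blue lever at about (197,125) top left, matching its position in the starting picture, and the button out. I'll check numerically by comparing the blue pixels before and after.

Run:
```python
from h import *
for p,q,(x0,y0,x1,y1) in(('a','a6',(300,170,330,200)),('b','b6',(275,185,310,210))):
    for n in(p,q):
        im=ld(n)['image'].astype(int);m=np.zeros(im.shape[:2],bool);m[y0:y1,x0:x1]=True
        bl=m&(im[...,2]>im[...,0]+50);yl=m&(im[...,0]>im[...,2]+50)
        print(n,'blue',bl.sum(),np.argwhere(bl).mean(0)[::-1].round(2),'yellow',yl.sum(),np.argwhere(yl).mean(0)[::-1].round(2))
# expected centroid shift up->dropped
a=ld('a')
for s in(a,ld('b')): print([proj(s,S(32*np.sin(t),13,32*np.cos(t)-14))[0].round(1) for t in(.5,-.35)])
d=[np.abs(ld(p)['image'].astype(int)-ld(q)['image']).sum(2).astype(np.uint8).clip(0,255) for p,q in(('a','a6'),)]
s=sense();print(s['force'],s['time'])
```

```text
a blue 22 [314.18 186.27] yellow 8 [310.12 183.12]
a6 blue 22 [314.18 186.27] yellow 8 [310.12 183.12]
b blue 14 [294.5 198. ] yellow 8 [286.88 203.88]
b6 blue 13 [294.54 197.85] yellow 9 [287. 204.]
[array([312.7, 185.1]), array([319.2, 184.6])]
[array([295. , 197.4]), array([289.9, 196.2])]
[ 0.41988952 -0.39568877 -0.66552422] 7.5
```

The lever and button are pixel-for-pixel where they started, and a dropped lever would have shifted the image by about 5 px. The arm is clear, so I'm handing in.

```bash
python3 -c "
from cell import *
print(job_done())"
```

```text
the job is handed in; nothing more can be done
None
```

I ran the safety-switch test and handed the job in at about 7.5 s of the 38 s allowed; the hand-in reports no verdict.

- **Press:** With the closed fingertips I pressed the yellow button at about 2.7 N. The wrist camera showed the blue lever dropped while the button was held in.
- **Lift:** I pushed the lever up from the downslope side. The force rose to about 4 N, then fell to nearly zero as the lever was caught. I then backed the arm off, and it was clear of everything at the end.
- **Final check:** In the scene view the lever and button are at exactly their starting pixel positions. In the side view they match to within 0.2 px, where a dropped lever would have shifted by about 5 px.
- **Other things on the shelf:** I didn't touch any of them. The jar, mug, canister and spoon look unmoved in the last pictures, but I did not measure them. I did not look at the dripper and stirrer dispenser again.

None of my checks failed. The only disagreement was an offset of about 2 mm between the box fit from the two fixed cameras and the wrist view, which I corrected before pressing.

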